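Turn the medicine carousel to show the carton to the customer

ROBOT

A 7-joint arm with a two-finger parallel gripper is mounted at the origin on the work surface. World frame = base frame: x ahead of the robot, y to its left, z up, the work surface at z = 0. Lengths are in m, angles in rad, forces in N, time in s.
With the tool pointing down it reaches from about 0.425 to 0.925 m from the base axis. Payload 6.8 kg.
Tool frame: the origin (TCP) lies between the finger pads; the fingertips stand finger_overhang ahead of it and the grasp point (between the pads) lies 6 mm ahead of it (finger_overhang is the distance from the TCP to the fingertips, in m); z points along the fingers, y is the line along which they close (so a half turn about z gives the same grasp; the last joint's range is limited). The gripper opens to 85 mm and grips with 20 to 120 N. Pads are 22 mm wide; open, the fingers measure 114 mm over their backs; the gripper's body (76 mm by 85 mm) begins 54 mm behind the grasp point. The pads swing forward as they close: fully open they stand 13 mm farther back than shut.
Start: joints at [-1.397, 0.477, 0.022, 1.555, -0.011, 1.109, -0.083], TCP at [0.188, 0.648, 0.256] pointing down, gripper open.
Joint ranges: [-2.96, 2.96], [-0.34, 2.1], [-1.41, 1.46], [0.24, 2.44], [-1.37, 4.51], [0.17, 1.92], [-2.96, 2.96]. Speed limits (rad/s): [2.39, 2.39, 3.14, 3.14, 3.14, 3.14, 3.14].

INTERFACE

Orientations are given as a unit quaternion [w, x, y, z].
In Python, from station import * gives the robot as it stands.
- The arm moves only by the tool drive_tool, never from a script. Its argument "increments" is a list of rows, each an object of numbers: "claw": the finger opening in m, from 0 to 0.0854; "dx", "dy", "dz": the shift along the tool's x, y, z in m; "wx", "wy", "wz": the turn, a rotation vector about the tool's x, y, z in degrees. A call has 1 to 20 rows; each row shifts and turns the commanded pose from where the row before left it, along the tool's axes as they then stand; what a row does not reach is not made up. A row lasts 1/8 s, in which the tool goes at most 62.5 mm and 10.7 degrees, less where a joint would pass 70% of its speed; a pose out of reach is approached as far as the arm can. A call with a gripper value outside its range is refused whole. The fingers move at their own pace and stop on an object; "newtons" is the grip in N (left out, the last holds). Time passes only in rows, so rows that do not move let the fingers close. It gives the time, the measured TCP pose, the force, the opening and the grip force at its end, in the units of the state.
- get_obs(): the state, without advancing time (a new reading comes with each control period).
- read_camera(name): name is "side" or "top" or "wrist"; returns (picture, depth): 384x512x3 uint8, red, green, blue; 384x512 float32, m along the optical axis (not along the pixel's ray), 0 where there is no reading.
- calibration(name): a dict with "intrinsics" (3x3 intrinsics, pixels), "k1" (the pictures are not rectified: a ray, as slopes to the right and down, at radius r is drawn at 1 + k1 r^2 times it, then the intrinsics apply), "R" (3x3) and "t" (3): a world point X has camera coordinates R X + t; the wrist camera has in their place "mount" (4x4, takes a point from camera to tool coordinates, whose origin is the TCP and whose axes are the flange's). Camera axes: x right, y down, z forward; pixel columns grow to the right and rows downward; lengths in m; the calibration is good to about 2 mm. A picture is of the moment at which its call begins: read the wrist's pose just before it. calibration takes no time and is no camera call.
- hand_in(): hands the job in; it is judged then, once.
The state is a dict: "t": time; "q": joint angles; "joint_vel": joint speeds; "joint_torque": joint torques, N m; "eef_pos": TCP position; "tool_rot": TCP orientation; "contact_force": force on the tool from outside, world axes, zero at the start; "torque": the same for the moment, N m; "gripper_width": opening from 0.0 (shut) to 1.0 (fully open); "grasp_force": force on a finger pad.
Only numpy, scipy, OpenCV 4.12 (cv2) and the standard library are available. Lean on these libraries where they do the work, as an engineer would, in place of code of your own. Each camera call takes 0.05 s, during which the arm holds its last target. There are 200 camera calls.

TASK

Turn the medicine carousel on the shop counter, by pushing a fin end at its rim with the fingertips, until the square carton standing on it faces front, in line with the fixed pointer on the customer's side; either way round will do. Do not touch, lift or tip the medicines standing on the carousel, leave the other things on the counter where they are, and let the carousel come to rest and take the hand away.

Things in the scene. Friction and masses are not known exactly. Their poses are not given: they have to be found in the camera images.
- stand: Fixed steel foot of the medicine carousel: a disc 200 mm across, 10 mm high. Origin: on the carousel's axis, at counter height. Its +x axis points to the front (the customer's side), along a flat steel tongue 30 mm wide and 6 mm high that ends in the pointer. Its place on the counter varies, its +x axis is within 26 degrees of world +x.
- pointer (a point): The pointer that marks the front: a fixed steel diamond-shaped block 34 mm across and 16 mm high, at the end of the foot's tongue. The point is the centre of its top, 197 mm from the carousel's axis.
- carousel (a joint): Turning angle of the carousel, rad, counter-clockwise from above positive; turns freely, more than a full turn either way. Grey disc 230 mm across, top 24 mm above the counter, with five evenly spaced upright radial fins between compartments. At 0 the fins lie at 36, 108, 180, 252 and 324 degrees counter-clockwise from the stand's +x. Light friction (1 N at a fin end), stays where left, hardly coasts.
- fin_end (a point): Middle of the projecting end of one of the five fins (the one at 36 degrees), 140 mm from the axis and 45 mm above the counter; turns with the carousel. All fins are alike: 6 mm thick, 20 to 70 mm above the counter, and stick out past the disc's rim, from 115 to 162 mm from the axis, to be pushed sideways there.
- carton: The medicine carton to be shown: upright white square-section paper carton 42 x 42 x 75 mm, the only square-cornered thing on the carousel (the other four are round). Loose, in the middle of one compartment, about 75 mm from the axis, turned anyhow. Origin: centre of its underside, 24 mm above the counter.
- pot: Loose screw-lid pot, 57 mm across, 62 mm high; upright in another compartment of the carousel, about 75 mm from the axis. Origin: centre of its underside.
- flask: Loose narrow-necked round bottle, 48 mm across, 78 mm high; upright in another compartment of the carousel, about 75 mm from the axis. Origin: centre of its underside.
- tin: Loose round can, 52 mm across, 70 mm high; upright in another compartment of the carousel, about 75 mm from the axis. Origin: centre of its underside.
- vial: Loose small round jar, 38 mm across, 55 mm high; upright in another compartment of the carousel, about 75 mm from the axis. Origin: centre of its underside.
- spare_jar: Bystander on the counter, loose: round jar, 54 across, 65 tall mm. Origin: centre of its underside.
- spare_carton: Bystander on the counter, loose: paper carton 42 x 55 x 60 mm. Origin: centre of its underside.
- spare_tin: Bystander on the counter, loose: round can, 52 across, 70 tall mm. Origin: centre of its underside.
- stapler: Bystander on the counter, loose: black stapler 120 x 32 x 44 mm. Origin: centre of its underside.
There are look-alikes about, which are no part of the job. What is shaped like the vial but red or turquoise is not meant. Leave any purple look-alike of the flask alone.

How it is judged:
At the end, for the whole second after the job is handed in: The carton's centre is within 12 mm sideways of the line from the carousel's axis to the pointer, on the pointer's side, 50 to 100 mm from the axis; the carousel is at rest (under 0.05 rad/s); all five medicines stand upright (within 0.15 rad) on the disc, within 105 mm of its axis (y of carton in the frame of stand between -0.012 and 0.012 m and x of carton in the frame of stand between 0.05 and 0.1 m and velocity of joint carousel between -0.05 and 0.05 rad/s and angle between each of pot, carton, flask, tin, vial's own z axis and vertical below 0.15 rad and horizontal distance between each of pot, carton, flask, tin, vial and stand below 0.105 m and height (world z) of pot between 0.018 and 0.03 m and height (world z) of carton between 0.018 and 0.03 m and height (world z) of flask between 0.018 and 0.03 m and height (world z) of tin between 0.018 and 0.03 m and height (world z) of vial between 0.018 and 0.03 m); the robot touches nothing.
It fails at once if a medicine on the carousel is lifted off it (height (world z) of any of pot, carton, flask, tin, vial above 0.036 m).
It fails at once if a medicine on the carousel is tipped (angle between any of pot, carton, flask, tin, vial's own z axis and vertical above 0.35 rad).
It fails at once if a medicine on the carousel is touched by the robot (over 1 N) (contact force between any of the fingers, the arm and pot above 1 N or contact force between any of the fingers, the arm and carton above 1 N or contact force between any of the fingers, the arm and flask above 1 N or contact force between any of the fingers, the arm and tin above 1 N or contact force between any of the fingers, the arm and vial above 1 N).
It fails at once if a bystander on the counter is moved by over 15 mm (distance of any of spare_jar, spare_carton, spare_tin, stapler from where it was at the start of the episode above 0.015 m).
It also fails if it takes over 51 s, if anything falls off the work surface, if the arm or the gripper's body presses on something with over 40 N, if the wrist force passes 120 N, or if a joint passes its speed limit or range.

## Working session

There is one attempt and no reset: what is moved stays moved. The work goes in short steps, Python scripts to look and compute and a tool call to move; the robot and the scene stay as the last step left them, time stands still between calls to the robot, and variables do not carry over. Pictures are saved under pics/ and viewed, at most 10 in all, crops included, and the job is handed in when it is done.

Besides the shell and the picture viewer there is one more tool, called after ">>>" as name([rows], argument=value, ...), one row to a line, values as JSON. drive_tool: Moves the arm, as the interface text tells. Its arguments: {"type":"object","properties":{"increments":{"type":"array","items":{"type":"object","properties":{"claw":{"type":"number"},"dx":{"type":"number"},"dy":{"type":"number"},"dz":{"type":"number"},"wx":{"type":"number"},"wy":{"type":"number"},"wz":{"type":"number"}}}},"newtons":{"type":"number"}},"required":["increments"]}

```bash
mkdir -p pics; cat > h.py <<'E'
from station import *
import numpy as np, cv2
def px2w(name,u,v,z):
    c=calibration(name);K=np.array(c['intrinsics']);R=np.array(c['R']);t=np.array(c['t'])
    d=np.array([(u-K[0,2])/K[0,0],(v-K[1,2])/K[1,1]]);s=d.copy()
    for _ in range(20): s=d/(1+c['k1']*(s@s))
    r=R.T@np.array([s[0],s[1],1]);o=-R.T@t
    return o+r*(z-o[2])/r[2]
def w2px(name,X):
    c=calibration(name);K=np.array(c['intrinsics']);p=np.array(c['R'])@np.array(X)+np.array(c['t'])
    s=p[:2]/p[2];s=s*(1+c['k1']*(s@s));return K[0,0]*s[0]+K[0,2],K[1,1]*s[1]+K[1,2]
E
python3 - <<'E'
from h import *
o=get_obs();print(o['t'],o['eef_pos'],o['tool_rot'])
for n in('top','side'):
    p,d=read_camera(n);np.savez('pics/'+n,p=p,d=d);cv2.imwrite(f'pics/{n}.png',cv2.resize(p[:,:,::-1],(800,600),interpolation=cv2.INTER_CUBIC))
    c=calibration(n);print(n,-np.array(c['R']).T@c['t'],c['intrinsics'],c['k1'])
E
```

```text
0.0 [0.18755107 0.64784716 0.25531274] [-6.75585236e-05  1.40419264e-01  9.90091706e-01 -9.16028673e-04]
top [0.44569749 0.02205043 0.79717291] [[355.8903754    0.         253.45714582]
 [  0.         355.8903754  190.48492561]
 [  0.           0.           1.        ]] -0.027673128986283012
side [ 0.45919618 -0.67363693  0.67980184] [[355.49330873   0.         257.75641334]
 [  0.         355.49330873 193.16488548]
 [  0.           0.           1.        ]] -0.03516780264967351
```

View pics/top.png

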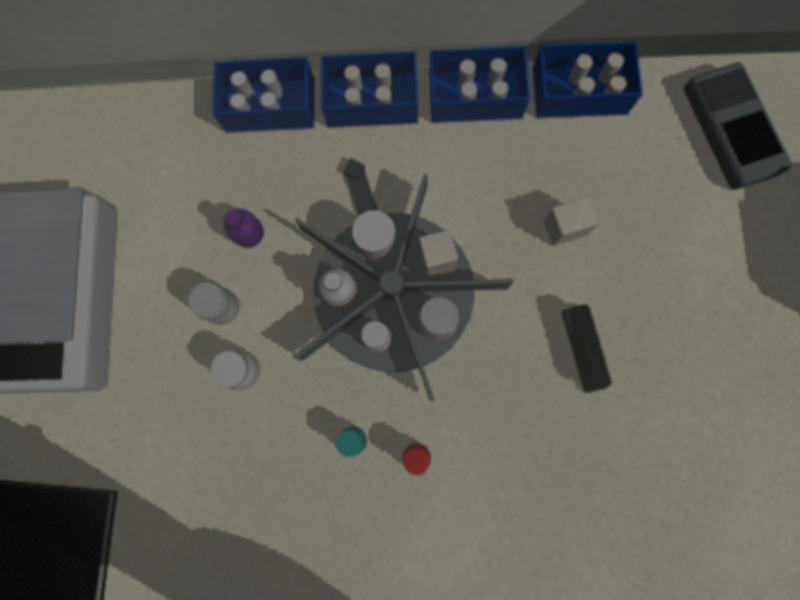

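View pics/side.png

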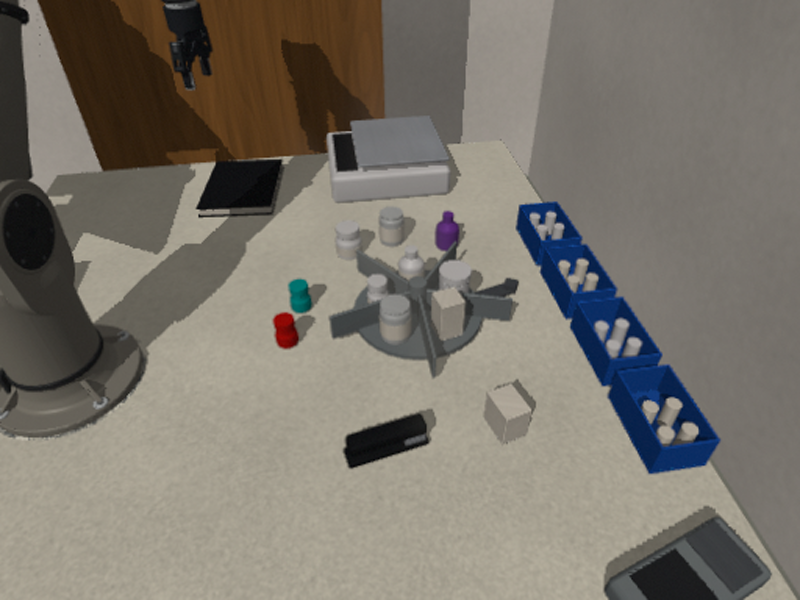

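```bash
python3 - <<'E'
from h import *
p=np.load('pics/top.npz')['p'][90:265,170:345]
p=cv2.convertScaleAbs(p,alpha=1.6)
cv2.imwrite('pics/crop.png',cv2.resize(p[:,:,::-1],(600,600),interpolation=cv2.INTER_CUBIC))
E
```

```text
(no output)
```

View pics/crop.png

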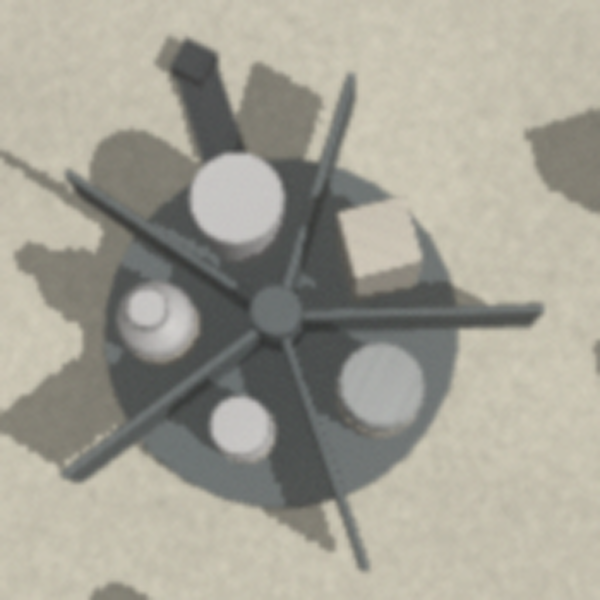

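```bash
python3 - <<'E'
from h import *
from scipy.optimize import least_squares
f=lambda u,v,z: px2w('top',170+(u+.5)*175/600-.5,90+(v+.5)*175/600-.5,z)[:2]
P=f(196,60,.016)
F=np.array([f(*q,.07) for q in [(351,75),(70,172),(68,474),(364,570),(541,312)]])
C=np.array([f(*q,.099) for q in [(338,212),(405,197),(420,262),(352,280)]])
c0=F.mean(0);a0=np.arctan2(*(F[0]-c0)[::-1])
def m(x):
    a=x[2]+np.arange(5)*2*np.pi/5
    return x[:2]+.161*np.c_[np.cos(a),np.sin(a)]
s=least_squares(lambda x:(m(x)-F).ravel(),[*c0,a0]);c=s.x[:2]
print('axis',c,'fin deg',np.degrees(s.x[2]),'res mm',(s.fun*1e3).round(1))
print('hub',f(276,312,.07))
ang=lambda v:np.degrees(np.arctan2(v[1],v[0]))
print('pointer',P,np.linalg.norm(P-c),ang(P-c))
k=C.mean(0);print('carton',k,np.linalg.norm(k-c),ang(k-c),np.linalg.norm(np.roll(C,1,0)-C,axis=1))
for n,q,z in [('scarton',(573,216),.06),('stapler a',(575,308),.044),('stapler b',(598,388),.044)]:
    print(n,px2w('top',q[0]*.64,q[1]*.64,z))
E
```

```text
axis [0.58905147 0.054722  ] fin deg -18.747477256791488 res mm [-0.  -1.6  0.   1.3 -0.8  3.2 -0.4 -1.   1.1 -1.9]
hub [0.59145146 0.0556296 ]
pointer [0.77895078 0.10815772] 0.1972742355583889 15.716058618350347
carton [ 0.62810404 -0.00730055] 0.07329324625736768 -57.8033882320656 [0.04198569 0.04059069 0.04035412 0.04119313]
scarton [ 0.67694498 -0.19525823  0.06      ]
stapler a [ 0.55230968 -0.19214669  0.044     ]
stapler b [ 0.44441246 -0.21392921  0.044     ]
```

>>> drive_tool([
  {"claw": 0, "dx": -0.028, "dy": -0.03},
  {"dx": -0.028, "dy": -0.03},
  {"dx": -0.028, "dy": -0.03},
  {"dx": -0.028, "dy": -0.03},
  {"dx": -0.028, "dy": -0.03},
  {"dx": -0.028, "dy": -0.03},
  {"dx": -0.028, "dy": -0.03},
  {"dx": -0.028, "dy": -0.03},
  {"dx": -0.028, "dy": -0.03},
  {"dx": -0.028, "dy": -0.03},
  {"dx": -0.028, "dy": -0.03},
  {"dx": -0.028, "dy": -0.03},
  {"dx": -0.028, "dy": -0.03},
  {"dx": -0.028, "dy": -0.03},
  {"dx": -0.028, "dy": -0.03},
  {"dx": -0.028, "dy": -0.03},
  {"dx": -0.028, "dy": -0.03},
  {"dx": -0.028, "dy": -0.03},
  {"dx": -0.025, "dy": -0.03},
  {"dx": -0.025, "dy": -0.03},
])

```text
schema error: expected keys claw, dx, dy, dz, wx, wy, wz
```

>>> drive_tool([
  {"wz": 10.5},
  {"wz": 10.5},
  {"wz": 10.5},
  {"wz": 10.5},
  {"wz": 10.5},
  {"wz": 10.5},
  {"wz": 10.5},
  {"wz": 10.5},
  {"wz": 10.5},
  {"wz": 10.5},
  {"wz": 10.5},
  {"wz": 10.5},
  {"wz": 10.5},
  {"wz": 10.5},
  {"wz": 10.5},
  {"wz": 10.5},
  {"wz": 10.5},
])

```text
schema error: expected keys claw, dx, dy, dz, wx, wy, wz
```

```bash
python3 - <<'E'
from h import *
import station
print({k:getattr(station,k) for k in dir(station) if 'over' in k.lower()})
from scipy.spatial.transform import Rotation as R
o=get_obs();print(o['t'],o['q'],o['eef_pos'])
M=R.from_quat(np.roll(o['tool_rot'],-1)).as_matrix();print(M.round(3),np.degrees(np.arctan2(M[1,0],M[0,0])))
for z in(.1,):
  d=np.array([.5515,-.0885,z])-o['eef_pos'];print(M.T@d)
E
```

```text
{'finger_overhang': 0.025}
0.1 [-1.39710123  0.47770037  0.02234017  1.55635648 -0.01149898  1.10927884
 -0.08312058] [0.18757453 0.64790474 0.25543265]
[[-0.961  0.278 -0.   ]
 [ 0.278  0.961 -0.002]
 [-0.    -0.002 -1.   ]] 163.85445389963684
[-0.55433175 -0.60590873  0.15647336]
```

>>> drive_tool([
  {"claw": 0, "dx": -0.037, "dy": -0.0404, "dz": 0, "wx": 0, "wy": 0, "wz": 0},
  {"claw": 0, "dx": -0.037, "dy": -0.0404, "dz": 0, "wx": 0, "wy": 0, "wz": 0},
  {"claw": 0, "dx": -0.037, "dy": -0.0404, "dz": 0, "wx": 0, "wy": 0, "wz": 0},
  {"claw": 0, "dx": -0.037, "dy": -0.0404, "dz": 0, "wx": 0, "wy": 0, "wz": 0},
  {"claw": 0, "dx": -0.037, "dy": -0.0404, "dz": 0, "wx": 0, "wy": 0, "wz": 0},
  {"claw": 0, "dx": -0.037, "dy": -0.0404, "dz": 0, "wx": 0, "wy": 0, "wz": 0},
  {"claw": 0, "dx": -0.037, "dy": -0.0404, "dz": 0, "wx": 0, "wy": 0, "wz": 0},
  {"claw": 0, "dx": -0.037, "dy": -0.0404, "dz": 0, "wx": 0, "wy": 0, "wz": 0},
  {"claw": 0, "dx": -0.037, "dy": -0.0404, "dz": 0, "wx": 0, "wy": 0, "wz": 0},
  {"claw": 0, "dx": -0.037, "dy": -0.0404, "dz": 0, "wx": 0, "wy": 0, "wz": 0},
  {"claw": 0, "dx": -0.037, "dy": -0.0404, "dz": 0, "wx": 0, "wy": 0, "wz": 0},
  {"claw": 0, "dx": -0.037, "dy": -0.0404, "dz": 0, "wx": 0, "wy": 0, "wz": 0},
  {"claw": 0, "dx": -0.037, "dy": -0.0404, "dz": 0, "wx": 0, "wy": 0, "wz": 0},
  {"claw": 0, "dx": -0.037, "dy": -0.0404, "dz": 0, "wx": 0, "wy": 0, "wz": 0},
  {"claw": 0, "dx": -0.037, "dy": -0.0404, "dz": 0, "wx": 0, "wy": 0, "wz": 0},
])

```text
t: 1.98
eef_pos: [0.5527, -0.0895, 0.2561]
tool_rot: [-0.0, 0.14, 0.99, 0.0]
contact_force: [0.7, 0.8, -0.3]
gripper_width: -0.002
grasp_force: 0.0
```

>>> drive_tool([
  {"claw": 0, "dx": 0, "dy": 0, "dz": 0, "wx": 0, "wy": 0, "wz": 10.5},
  {"claw": 0, "dx": 0, "dy": 0, "dz": 0, "wx": 0, "wy": 0, "wz": 10.5},
  {"claw": 0, "dx": 0, "dy": 0, "dz": 0, "wx": 0, "wy": 0, "wz": 10.5},
  {"claw": 0, "dx": 0, "dy": 0, "dz": 0, "wx": 0, "wy": 0, "wz": 10.5},
  {"claw": 0, "dx": 0, "dy": 0, "dz": 0, "wx": 0, "wy": 0, "wz": 10.5},
  {"claw": 0, "dx": 0, "dy": 0, "dz": 0, "wx": 0, "wy": 0, "wz": 10.5},
  {"claw": 0, "dx": 0, "dy": 0, "dz": 0, "wx": 0, "wy": 0, "wz": 10.5},
  {"claw": 0, "dx": 0, "dy": 0, "dz": 0, "wx": 0, "wy": 0, "wz": 10.5},
  {"claw": 0, "dx": 0, "dy": 0, "dz": 0, "wx": 0, "wy": 0, "wz": 10.5},
  {"claw": 0, "dx": 0, "dy": 0, "dz": 0, "wx": 0, "wy": 0, "wz": 10.5},
  {"claw": 0, "dx": 0, "dy": 0, "dz": 0, "wx": 0, "wy": 0, "wz": 10.5},
  {"claw": 0, "dx": 0, "dy": 0, "dz": 0, "wx": 0, "wy": 0, "wz": 10.5},
  {"claw": 0, "dx": 0, "dy": 0, "dz": 0, "wx": 0, "wy": 0, "wz": 10.5},
  {"claw": 0, "dx": 0, "dy": 0, "dz": 0, "wx": 0, "wy": 0, "wz": 10.5},
  {"claw": 0, "dx": 0, "dy": 0, "dz": 0, "wx": 0, "wy": 0, "wz": 10.5},
  {"claw": 0, "dx": 0, "dy": 0, "dz": 0, "wx": 0, "wy": 0, "wz": 10.5},
  {"claw": 0, "dx": 0, "dy": 0, "dz": 0, "wx": 0, "wy": 0, "wz": 10.5},
])

```text
t: 4.1
eef_pos: [0.552, -0.0877, 0.256]
tool_rot: [-0.0, 0.991, -0.13, -0.0]
contact_force: [0.3, -0.3, -0.5]
gripper_width: -0.001
grasp_force: 0.0
```

```bash
cat > st.py <<'E'
from h import *
from scipy.spatial.transform import Rotation as R
A=np.array([.5895,.0549])
o=get_obs();M=R.from_quat(np.roll(o['tool_rot'],-1)).as_matrix()
d=o['eef_pos'][:2]-A
print('t',o['t'],'q',o['q'].round(2),o['eef_pos'],'F',o['contact_force'],'w',o['gripper_width'])
print('heading',np.degrees(np.arctan2(M[1,0],M[0,0])),'polar',np.hypot(*d),np.degrees(np.arctan2(d[1],d[0])), 'down',M[:,2].round(3))
def to(r,a,z):
    a=np.radians(a);return M.T@(np.array([*(A+r*np.array([np.cos(a),np.sin(a)])),z])-o['eef_pos'])
E
python3 -c "
from st import *
print(to(.148,-104.7,.07))"
```

```text
t 4.1 q [-0.82  0.56  1.23  1.89 -0.59  1.12 -1.2 ] [ 0.55203154 -0.08774651  0.25597377] F [ 0.29247969 -0.34285644 -0.45001284] w -0.0008614103427331411
heading -14.974413946805997 polar 0.14748529731617593 -104.71722666194475 down [-0.001  0.    -1.   ]
[1.71174552e-04 5.36848493e-04 1.85973629e-01]
```

>>> drive_tool([
  {"claw": 0, "dx": 0, "dy": 0, "dz": 0.031, "wx": 0, "wy": 0, "wz": 0},
  {"claw": 0, "dx": 0, "dy": 0, "dz": 0.031, "wx": 0, "wy": 0, "wz": 0},
  {"claw": 0, "dx": 0, "dy": 0, "dz": 0.031, "wx": 0, "wy": 0, "wz": 0},
  {"claw": 0, "dx": 0, "dy": 0, "dz": 0.031, "wx": 0, "wy": 0, "wz": 0},
  {"claw": 0, "dx": 0, "dy": 0, "dz": 0.031, "wx": 0, "wy": 0, "wz": 0},
  {"claw": 0, "dx": 0, "dy": 0, "dz": 0.031, "wx": 0, "wy": 0, "wz": 0},
])

```text
t: 4.85
eef_pos: [0.5521, -0.0877, 0.069]
tool_rot: [-0.0, 0.992, -0.127, -0.0]
contact_force: [0.5, -0.1, -0.4]
gripper_width: 0.003
grasp_force: 0.0
```

```bash
python3 - <<'E'
from st import *
p,d=read_camera('side')
u,v=w2px('side',[.56,-.07,.08]);u=int(u);v=int(v);print(u,v)
p=cv2.convertScaleAbs(p[max(0,v-90):v+90,max(0,u-100):u+140],alpha=1.3)
cv2.imwrite('pics/s2.png',cv2.resize(p[:,:,::-1],None,fx=3.3,fy=3.3,interpolation=cv2.INTER_CUBIC))
E
```

```text
t 4.85 q [-0.61  0.76  0.92  2.02 -0.86  0.81 -1.  ] [ 0.55210856 -0.0877426   0.06898683] F [ 0.45195613 -0.07282076 -0.36186985] w 0.0025006909656290436
heading -14.625111657346823 polar 0.14746196117870322 -104.68867039798026 down [-0.001  0.    -1.   ]
263 214
```

View pics/s2.png

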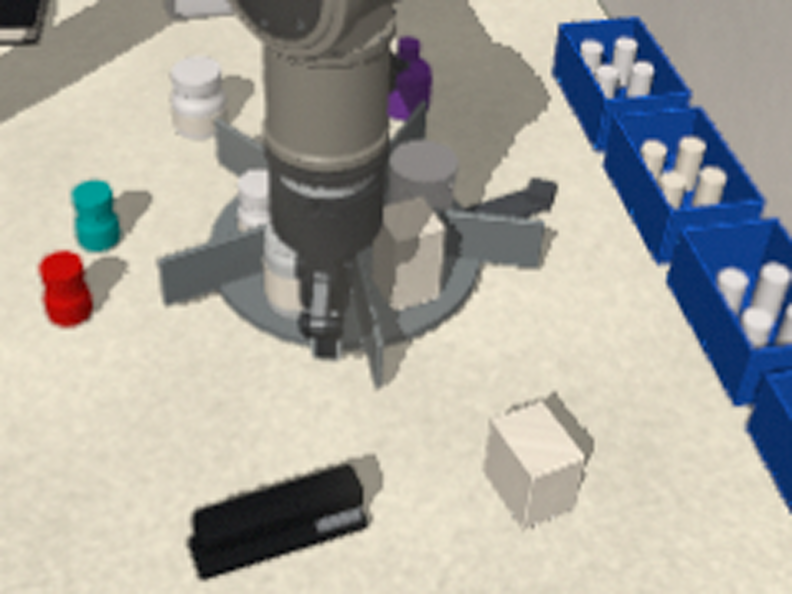

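>>> drive_tool([
  {"claw": 0, "dx": 0.00515, "dy": -0.0001, "dz": 0, "wx": 0, "wy": 0, "wz": -2},
  {"claw": 0, "dx": 0.00515, "dy": -0.0001, "dz": 0, "wx": 0, "wy": 0, "wz": -2},
  {"claw": 0, "dx": 0.00258, "dy": 0, "dz": 0, "wx": 0, "wy": 0, "wz": -1},
  {"claw": 0, "dx": 0.00258, "dy": 0, "dz": 0, "wx": 0, "wy": 0, "wz": -1},
  {"claw": 0, "dx": 0.00258, "dy": 0, "dz": 0, "wx": 0, "wy": 0, "wz": -1},
  {"claw": 0, "dx": 0.00258, "dy": 0, "dz": 0, "wx": 0, "wy": 0, "wz": -1},
  {"claw": 0, "dx": 0.00258, "dy": 0, "dz": 0, "wx": 0, "wy": 0, "wz": -1},
  {"claw": 0, "dx": 0.00258, "dy": 0, "dz": 0, "wx": 0, "wy": 0, "wz": -1},
  {"claw": 0, "dx": 0.00258, "dy": 0, "dz": 0, "wx": 0, "wy": 0, "wz": -1},
  {"claw": 0, "dx": 0.00515, "dy": -0.0001, "dz": 0, "wx": 0, "wy": 0, "wz": -2},
  {"claw": 0, "dx": 0.00515, "dy": -0.0001, "dz": 0, "wx": 0, "wy": 0, "wz": -2},
  {"claw": 0, "dx": 0.00515, "dy": -0.0001, "dz": 0, "wx": 0, "wy": 0, "wz": -2},
  {"claw": 0, "dx": 0.00515, "dy": -0.0001, "dz": 0, "wx": 0, "wy": 0, "wz": -2},
  {"claw": 0, "dx": 0.00515, "dy": -0.0001, "dz": 0, "wx": 0, "wy": 0, "wz": -2},
  {"claw": 0, "dx": 0.00515, "dy": -0.0001, "dz": 0, "wx": 0, "wy": 0, "wz": -2},
  {"claw": 0, "dx": 0.00515, "dy": -0.0001, "dz": 0, "wx": 0, "wy": 0, "wz": -2},
  {"claw": 0, "dx": 0.00515, "dy": -0.0001, "dz": 0, "wx": 0, "wy": 0, "wz": -2},
  {"claw": 0, "dx": 0.00515, "dy": -0.0001, "dz": 0, "wx": 0, "wy": 0, "wz": -2},
  {"claw": 0, "dx": 0.00515, "dy": -0.0001, "dz": 0, "wx": 0, "wy": 0, "wz": -2},
  {"claw": 0, "dx": 0.00515, "dy": -0.0001, "dz": 0, "wx": 0, "wy": 0, "wz": -2},
])

```text
t: 7.4
eef_pos: [0.6364, -0.0853, 0.0703]
tool_rot: [0.0, 0.987, 0.161, -0.0]
contact_force: [-0.5, 0.7, 0.2]
gripper_width: -0.001
grasp_force: 0.5
```

```bash
python3 - <<'E'
from st import *
p,d=read_camera('side')
u,v=263,214
p=cv2.convertScaleAbs(p[max(0,v-90):v+90,max(0,u-100):u+140],alpha=1.3)
cv2.imwrite('pics/s3.png',cv2.resize(p[:,:,::-1],None,fx=3.3,fy=3.3,interpolation=cv2.INTER_CUBIC))
E
```

```text
t 7.4 q [-0.49  0.79  0.78  1.81 -0.73  0.85 -0.61] [ 0.63638998 -0.08526569  0.07028605] F [-0.45543145  0.71536772  0.18180693] w -0.0011332309421837553
heading 18.487667286188923 polar 0.14780084947672953 -71.50323511455997 down [-0. -0. -1.]
```

View pics/s3.png

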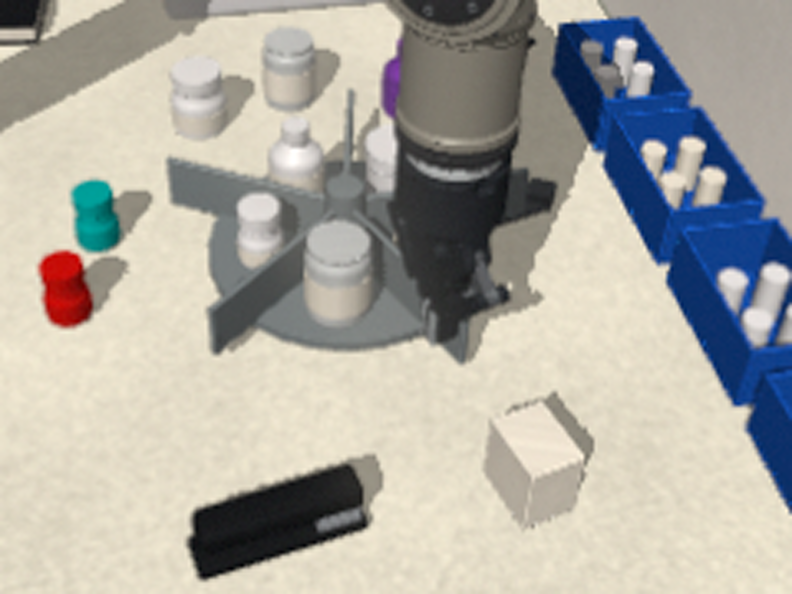

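>>> drive_tool([
  {"claw": 0, "dx": 0.00515, "dy": -0.0001, "dz": 0, "wx": 0, "wy": 0, "wz": -2},
  {"claw": 0, "dx": 0.00515, "dy": -0.0001, "dz": 0, "wx": 0, "wy": 0, "wz": -2},
  {"claw": 0, "dx": 0.00515, "dy": -0.0001, "dz": 0, "wx": 0, "wy": 0, "wz": -2},
  {"claw": 0, "dx": 0.00515, "dy": -0.0001, "dz": 0, "wx": 0, "wy": 0, "wz": -2},
  {"claw": 0, "dx": 0.00515, "dy": -0.0001, "dz": 0, "wx": 0, "wy": 0, "wz": -2},
  {"claw": 0, "dx": 0.00515, "dy": -0.0001, "dz": 0, "wx": 0, "wy": 0, "wz": -2},
  {"claw": 0, "dx": 0.00515, "dy": -0.0001, "dz": 0, "wx": 0, "wy": 0, "wz": -2},
  {"claw": 0, "dx": 0.00515, "dy": -0.0001, "dz": 0, "wx": 0, "wy": 0, "wz": -2},
  {"claw": 0, "dx": 0.00515, "dy": -0.0001, "dz": 0, "wx": 0, "wy": 0, "wz": -2},
  {"claw": 0, "dx": 0.00515, "dy": -0.0001, "dz": 0, "wx": 0, "wy": 0, "wz": -2},
  {"claw": 0, "dx": 0.00515, "dy": -0.0001, "dz": 0, "wx": 0, "wy": 0, "wz": -2},
  {"claw": 0, "dx": 0.00515, "dy": -0.0001, "dz": 0, "wx": 0, "wy": 0, "wz": -2},
  {"claw": 0, "dx": 0.00515, "dy": -0.0001, "dz": 0, "wx": 0, "wy": 0, "wz": -2},
  {"claw": 0, "dx": 0.00515, "dy": -0.0001, "dz": 0, "wx": 0, "wy": 0, "wz": -2},
  {"claw": 0, "dx": 0.00515, "dy": -0.0001, "dz": 0, "wx": 0, "wy": 0, "wz": -2},
  {"claw": 0, "dx": 0.00515, "dy": -0.0001, "dz": 0, "wx": 0, "wy": 0, "wz": -2},
  {"claw": 0, "dx": 0.00515, "dy": -0.0001, "dz": 0, "wx": 0, "wy": 0, "wz": -2},
  {"claw": 0, "dx": 0.00515, "dy": -0.0001, "dz": 0, "wx": 0, "wy": 0, "wz": -2},
  {"claw": 0, "dx": 0.00515, "dy": -0.0001, "dz": 0, "wx": 0, "wy": 0, "wz": -2},
  {"claw": 0, "dx": 0.00258, "dy": 0, "dz": 0, "wx": 0, "wy": 0, "wz": -1},
])

```text
t: 9.95
eef_pos: [0.714, -0.0243, 0.0703]
tool_rot: [-0.0, 0.877, 0.481, 0.0]
contact_force: [-0.5, -1.1, 1.1]
gripper_width: -0.001
grasp_force: 0.5
```

>>> drive_tool([
  {"claw": 0, "dx": 0.00258, "dy": 0, "dz": 0, "wx": 0, "wy": 0, "wz": -1},
  {"claw": 0, "dx": 0.00258, "dy": 0, "dz": 0, "wx": 0, "wy": 0, "wz": -1},
  {"claw": 0, "dx": 0.0013, "dy": 0, "dz": 0, "wx": 0, "wy": 0, "wz": -0.5},
  {"claw": 0, "dx": 0, "dy": 0, "dz": 0, "wx": 0, "wy": 0, "wz": 0},
  {"claw": 0, "dx": 0, "dy": 0, "dz": 0, "wx": 0, "wy": 0, "wz": 0},
])

```text
t: 10.58
eef_pos: [0.7172, -0.019, 0.0702]
tool_rot: [-0.0, 0.867, 0.499, 0.0]
contact_force: [0.3, -0.7, 0.5]
gripper_width: -0.001
grasp_force: 0.0
```

```bash
python3 - <<'E'
from st import *
p,d=read_camera('top');np.savez('pics/top2',p=p,d=d)
p=cv2.convertScaleAbs(p[90:265,170:345],alpha=1.6)
cv2.imwrite('pics/t4.png',cv2.resize(p[:,:,::-1],(600,600),interpolation=cv2.INTER_CUBIC))
E
```

```text
t 10.575 q [-0.44  0.83  0.6   1.6  -0.56  0.9  -0.16] [ 0.71716219 -0.01902697  0.07021692] F [ 0.34499082 -0.65877731  0.48142623] w -0.000950538965410554
heading 59.85549187714977 polar 0.14752231501684104 -30.074391805169107 down [-0.  0. -1.]
```

View pics/t4.png

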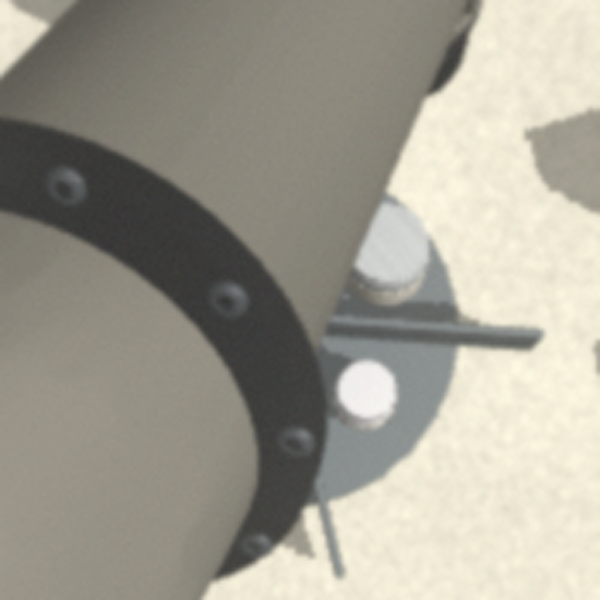

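```bash
python3 - <<'E'
from st import *
f=lambda u,v,z: px2w('top',170+(u+.5)*175/600-.5,90+(v+.5)*175/600-.5,z)[:2]
for q in [(541,312),(364,570),(541,338),(340,575)]:
    d=f(*q,.07)-A;print(q,np.hypot(*d),np.degrees(np.arctan2(d[1],d[0])))
E
```

```text
t 10.625 q [-0.44  0.83  0.6   1.6  -0.56  0.9  -0.16] [ 0.71714224 -0.01907503  0.07019598] F [-0.20809085 -0.0445287  -0.18273405] w -0.0025604614512324602
heading 59.85873980178947 polar 0.1475291376659956 -30.09442606037508 down [-0.  0. -1.]
(541, 312) 0.15928653120569827 -91.32655352834855
(364, 570) 0.160833335949939 -163.03642936553067
(541, 338) 0.15946652129060745 -97.05684915133692
(340, 575) 0.15974185295512083 -168.15650713990436
```

>>> drive_tool([
  {"claw": 0, "dx": 0.00258, "dy": 0, "dz": 0, "wx": 0, "wy": 0, "wz": -1},
  {"claw": 0, "dx": 0.00258, "dy": 0, "dz": 0, "wx": 0, "wy": 0, "wz": -1},
  {"claw": 0, "dx": 0.00258, "dy": 0, "dz": 0, "wx": 0, "wy": 0, "wz": -1},
  {"claw": 0, "dx": 0.00258, "dy": 0, "dz": 0, "wx": 0, "wy": 0, "wz": -1},
  {"claw": 0, "dx": 0.00258, "dy": 0, "dz": 0, "wx": 0, "wy": 0, "wz": -1},
  {"claw": 0, "dx": 0.00258, "dy": 0, "dz": 0, "wx": 0, "wy": 0, "wz": -1},
  {"claw": 0, "dx": 0.0021, "dy": 0, "dz": 0, "wx": 0, "wy": 0, "wz": -0.8},
  {"claw": 0, "dx": 0.0013, "dy": 0, "dz": 0, "wx": 0, "wy": 0, "wz": -0.5},
  {"claw": 0, "dx": 0, "dy": 0, "dz": 0, "wx": 0, "wy": 0, "wz": 0},
  {"claw": 0, "dx": 0, "dy": 0, "dz": 0, "wx": 0, "wy": 0, "wz": 0},
  {"claw": 0, "dx": -0.01, "dy": 0, "dz": 0, "wx": 0, "wy": 0, "wz": 0},
  {"claw": 0, "dx": -0.01, "dy": 0, "dz": 0, "wx": 0, "wy": 0, "wz": 0},
  {"claw": 0, "dx": 0, "dy": 0, "dz": -0.03, "wx": 0, "wy": 0, "wz": 0},
  {"claw": 0, "dx": 0, "dy": 0, "dz": -0.04, "wx": 0, "wy": 0, "wz": 0},
  {"claw": 0, "dx": 0, "dy": 0, "dz": -0.04, "wx": 0, "wy": 0, "wz": 0},
  {"claw": 0, "dx": 0, "dy": 0, "dz": -0.04, "wx": 0, "wy": 0, "wz": 0},
  {"claw": 0, "dx": 0, "dy": 0, "dz": -0.03, "wx": 0, "wy": 0, "wz": 0},
])

```text
t: 12.75
eef_pos: [0.7179, -0.0223, 0.2525]
tool_rot: [0.001, 0.834, 0.552, 0.001]
contact_force: [0.4, -0.2, 0.2]
gripper_width: 0.005
grasp_force: 0.0
```

```bash
python3 - <<'E'
from st import *
for x in [(.2,-.5),(.45,-.35)]: print(M.T@(np.array([*x,.27])-o['eef_pos']))
E
```

```text
t 12.75 q [-0.48  0.64  0.69  1.48 -0.42  1.18 -0.13] [ 0.71792233 -0.02234148  0.25246579] F [ 0.39730396 -0.21493953  0.16720379] w 0.0046039370753485215
heading 67.07170575699804 polar 0.14986173824442378 -31.02541897655827 down [ 0.002 -0.    -1.   ]
[-0.64168207 -0.29088828 -0.01835124]
[-0.40613844 -0.11907725 -0.0179473 ]
```

>>> drive_tool([
  {"claw": 0, "dx": -0.045, "dy": -0.0143, "dz": 0, "wx": 0, "wy": 0, "wz": 0},
  {"claw": 0, "dx": -0.045, "dy": -0.0143, "dz": 0, "wx": 0, "wy": 0, "wz": 0},
  {"claw": 0, "dx": -0.045, "dy": -0.0143, "dz": 0, "wx": 0, "wy": 0, "wz": 0},
  {"claw": 0, "dx": -0.045, "dy": -0.0143, "dz": 0, "wx": 0, "wy": 0, "wz": 0},
  {"claw": 0, "dx": -0.045, "dy": -0.0143, "dz": 0, "wx": 0, "wy": 0, "wz": 0},
  {"claw": 0, "dx": -0.045, "dy": -0.0143, "dz": 0, "wx": 0, "wy": 0, "wz": 0},
  {"claw": 0, "dx": -0.045, "dy": -0.0143, "dz": 0, "wx": 0, "wy": 0, "wz": 0},
  {"claw": 0, "dx": -0.045, "dy": -0.0143, "dz": 0, "wx": 0, "wy": 0, "wz": 0},
  {"claw": 0, "dx": -0.045, "dy": -0.0143, "dz": 0, "wx": 0, "wy": 0, "wz": 0},
  {"claw": 0, "dx": -0.045, "dy": -0.0143, "dz": 0, "wx": 0, "wy": 0, "wz": 0},
  {"claw": 0, "dx": -0.045, "dy": -0.0143, "dz": 0, "wx": 0, "wy": 0, "wz": 0},
  {"claw": 0, "dx": -0.045, "dy": -0.0143, "dz": 0, "wx": 0, "wy": 0, "wz": 0},
  {"claw": 0, "dx": 0, "dy": 0, "dz": 0, "wx": 0, "wy": 0, "wz": 0},
])

```text
t: 14.38
eef_pos: [0.3452, -0.4554, 0.2509]
tool_rot: [0.001, 0.836, 0.549, -0.001]
contact_force: [0.4, 0.5, 0.5]
gripper_width: -0.002
grasp_force: 0.0
```

```bash
python3 - <<'E'
from st import *
p,d=read_camera('top')
p=cv2.convertScaleAbs(p[90:265,170:345],alpha=1.6)
cv2.imwrite('pics/t5.png',cv2.resize(p[:,:,::-1],(600,600),interpolation=cv2.INTER_CUBIC))
E
```

```text
t 14.375 q [ 0.19  0.4   0.81  1.85 -0.33  1.03  0.73] [ 0.34516415 -0.45542857  0.2508662 ] F [0.42487284 0.46176798 0.54173158] w -0.00206045009873946
heading 66.64203156769891 polar 0.5658049624706794 -115.58423470026716 down [-0.001 -0.002 -1.   ]
```

View pics/t5.png

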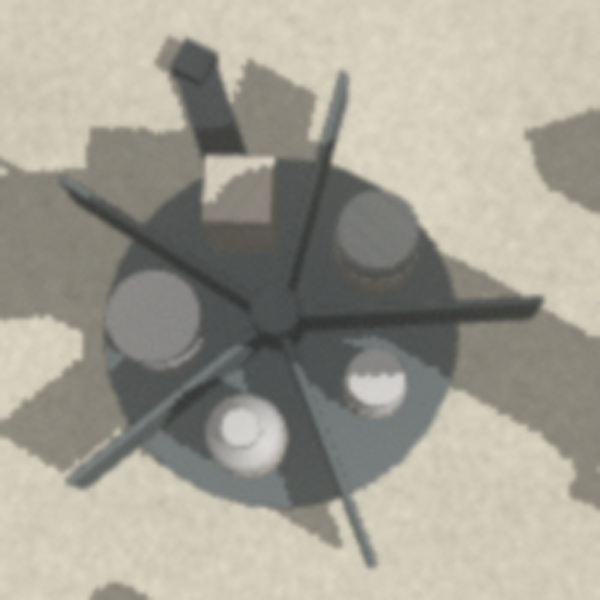

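```bash
python3 - <<'E'
from st import *
f=lambda u,v,z: px2w('top',170+(u+.5)*175/600-.5,90+(v+.5)*175/600-.5,z)[:2]
P=f(196,60,.016);k=f(238,189,.099)
for a in (A,f(276,312,.07)):
    e=(P-a)/np.linalg.norm(P-a);d=k-a;print(d@e,e[0]*d[1]-e[1]*d[0])
for q in [(343,75),(541,304),(371,564)]:
    d=f(*q,.07)-A;print(np.degrees(np.arctan2(d[1],d[0])))
E
```

```text
t 14.425 q [ 0.19  0.4   0.81  1.85 -0.33  1.03  0.73] [ 0.34752278 -0.45354465  0.25053048] F [-0.24249991  0.8740026  -0.24511478] w 0.0014708820932921546
heading 66.84049236204018 polar 0.563088745223764 -115.45054966382598 down [ 0. -0. -1.]
0.0743288365835271 1.4556860895249824e-05
0.07225286433967483 -9.504226563799428e-05
-16.5571550601228
-89.55858600480799
-161.22749035028716
```

Within about 1 mm of the line, carousel at rest, all five upright, hand away.

```bash
python3 -c "
from station import *
print(hand_in())"
```

```text
the job is handed in; nothing more can be done
None
```

I turned the carousel about 73° counter-clockwise and handed the job in; by the last top-camera measurement the carton sits about 74 mm from the axis and within about 1 mm of the pointer line, with all five medicines still standing and the hand clear (the verdict was not shown).

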